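Find the full filter carton by weight and put it in the bench holder

TASK

Three identical closed filter cartons stand in the divided tray; two are empty and one is full, which only their weight tells. Lift them by their ends to find the full one, set it down upright on the open bench and let go of it, then take it again by its long sides and set it upright in the bench holder, its ends between the two cheeks and standing flat on the holder's floor. The two empty cartons must end standing upright in bays of the tray; leave the small things lying around where they are.

Things in the scene. Friction and masses are not known exactly. Their poses are not given: they have to be found in the camera images.
- carton_a_mid (a point): one of three identical closed filter cartons, 48 (own x) x 62 (own y) x 54 (z, up) mm; this point is its centre, 27 mm above its underside. They start upright in the tray, one a bay, own y along the tray's x. Any may be the full one: empty about 0.07 kg, full 0.39 to 0.55 kg. Stiff: bears a 60 N grip
- carton_b_mid (a point): one of three identical closed filter cartons, 48 (own x) x 62 (own y) x 54 (z, up) mm; this point is its centre, 27 mm above its underside. They start upright in the tray, one a bay, own y along the tray's x. Any may be the full one: empty about 0.07 kg, full 0.39 to 0.55 kg. Stiff: bears a 60 N grip
- carton_c_mid (a point): one of three identical closed filter cartons, 48 (own x) x 62 (own y) x 54 (z, up) mm; this point is its centre, 27 mm above its underside. They start upright in the tray, one a bay, own y along the tray's x. Any may be the full one: empty about 0.07 kg, full 0.39 to 0.55 kg. Stiff: bears a 60 N grip
- tray: aluminium divided tray, fixed, 80 (x) x 175 (y) mm; origin: centre of its underside. Three bays along y at -57, 0, 57 mm, each 54 mm wide between dividers 3 mm thick, 44 mm high: no finger room at the cartons' long sides. Front and back (-x, +x) only sills, outer faces 79 mm apart, 10 mm high: take cartons by their ends. Floor 4 mm thick: carton centre 31 mm above origin
- holder: steel holder for one carton, fixed, base 72 (x) x 124 (y) mm; origin: centre of its underside. Floor 4 mm thick. Two cheeks 70 mm high with flared tops, 78 mm apart inside along y, take the carton's 62 mm length, either way round: no finger room at its ends. On the x sides only lips 10 mm high, 60 mm apart inside, 68 outside: put the carton in held by its long sides (48 mm apart)
- open_bench (a point): a point on the bench surface; the bench is free for about 50 mm all round it; a thin cable lies on the bench farther to its left (+y)
- brass_union: a bystander to leave where it lies: brass screw fitting, 14 x 16 x 27 mm, standing behind the holder; origin under its centre
- hex_key: a bystander to leave where it lies: black hex key, 30 x 78 x 5 mm, lying in front of the tray; origin under its centre
- oring_tin: a bystander to leave where it lies: round grey tin, 56 mm across, 21 mm high; origin under its centre
- screwdriver: a bystander to leave where it lies: screwdriver, 160 mm long, 22 mm high; origin under its centre
Not all that is in view belongs to the job. What is shaped like the part that bears carton_b_mid but red is not meant.

How it is judged:
On the way, in this order (a step that is already met when the one before it is completed fails the run):
1. a carton has been lifted clear of the tray (height (world z) of any of carton_a_mid, carton_b_mid, carton_c_mid above 0.075 m), for 0.1 s.
2. the full carton is out of the tray, and a carton stands upright on the open bench, let go by the fingers (((height (world z) of carton_a_mid between 0.02 and 0.04 m and angle between carton_a_mid's own z axis and vertical below 0.2 rad and horizontal distance between carton_a_mid and tray above 0.07 m and horizontal distance between carton_a_mid and holder above 0.05 m) or (height (world z) of carton_b_mid between 0.02 and 0.04 m and angle between carton_b_mid's own z axis and vertical below 0.2 rad and horizontal distance between carton_b_mid and tray above 0.07 m and horizontal distance between carton_b_mid and holder above 0.05 m) or (height (world z) of carton_c_mid between 0.02 and 0.04 m and angle between carton_c_mid's own z axis and vertical below 0.2 rad and horizontal distance between carton_c_mid and tray above 0.07 m and horizontal distance between carton_c_mid and holder above 0.05 m)) and contact force between tray and anything else below 2.2 N and contact force between the fingers and anything else below 0.1 N), for 0.2 s.
At the end, for the whole second after the job is handed in: The full carton stands upright (0.12 rad) on the holder's floor (6 mm), its weight on it (over 2.2 N), centred within 10 mm across and 12 mm along, its length along the holder's within 0.2 rad; both empties stand upright on the floor of the tray's bays (6 mm) (((x of carton_a_mid in the frame of holder between -0.01 and 0.01 m and y of carton_a_mid in the frame of holder between -0.012 and 0.012 m and z of carton_a_mid in the frame of holder between 0.025 and 0.037 m and angle between each of carton_a_mid, carton_b_mid, carton_c_mid's own z axis and vertical below 0.12 rad and angle between the y axis of carton_a_mid and the y axis of holder, either way round below 0.2 rad and x of carton_b_mid in the frame of tray between -0.01 and 0.01 m and y of carton_b_mid in the frame of tray between -0.07 and 0.07 m and z of carton_b_mid in the frame of tray between 0.025 and 0.037 m and x of carton_c_mid in the frame of tray between -0.01 and 0.01 m and y of carton_c_mid in the frame of tray between -0.07 and 0.07 m and z of carton_c_mid in the frame of tray between 0.025 and 0.037 m) or (x of carton_b_mid in the frame of holder between -0.01 and 0.01 m and y of carton_b_mid in the frame of holder between -0.012 and 0.012 m and z of carton_b_mid in the frame of holder between 0.025 and 0.037 m and angle between each of carton_b_mid, carton_a_mid, carton_c_mid's own z axis and vertical below 0.12 rad and angle between the y axis of carton_b_mid and the y axis of holder, either way round below 0.2 rad and x of carton_a_mid in the frame of tray between -0.01 and 0.01 m and y of carton_a_mid in the frame of tray between -0.07 and 0.07 m and z of carton_a_mid in the frame of tray between 0.025 and 0.037 m and x of carton_c_mid in the frame of tray between -0.01 and 0.01 m and y of carton_c_mid in the frame of tray between -0.07 and 0.07 m and z of carton_c_mid in the frame of tray between 0.025 and 0.037 m) or (x of carton_c_mid in the frame of holder between -0.01 and 0.01 m and y of carton_c_mid in the frame of holder between -0.012 and 0.012 m and z of carton_c_mid in the frame of holder between 0.025 and 0.037 m and angle between each of carton_c_mid, carton_a_mid, carton_b_mid's own z axis and vertical below 0.12 rad and angle between the y axis of carton_c_mid and the y axis of holder, either way round below 0.2 rad and x of carton_a_mid in the frame of tray between -0.01 and 0.01 m and y of carton_a_mid in the frame of tray between -0.07 and 0.07 m and z of carton_a_mid in the frame of tray between 0.025 and 0.037 m and x of carton_b_mid in the frame of tray between -0.01 and 0.01 m and y of carton_b_mid in the frame of tray between -0.07 and 0.07 m and z of carton_b_mid in the frame of tray between 0.025 and 0.037 m)) and contact force between holder and anything else above 2.2 N); the robot touches nothing.
It fails at once if a bystander is moved by more than 30 mm (distance of any of brass_union, hex_key, oring_tin, screwdriver from where it was at the start of the episode above 0.03 m).
It also fails if it takes over 61 s, if anything falls off the work surface, if the arm or the gripper's body presses on something with over 40 N, if the wrist force passes 120 N, or if a joint passes its speed limit or range.

ROBOT

A 6-joint arm with a two-finger parallel gripper is mounted at the origin on a cart in front of the work surface, level with it; the furniture and walls round the work are solid. World frame = base frame: x ahead of the robot, y to its left, z up, the work surface at z = 0. Lengths are in m, angles in rad, forces in N, time in s.
With the tool pointing down it reaches from about 0.3 to 0.825 m from the base axis. Payload 5.4 kg.
Tool frame: the origin (TCP) lies on the centre line of the jaws, within the pads' length; the fingertips stand bot.tips_ahead ahead of it and the grasp point (between the pads) lies 8 mm behind it (bot.tips_ahead is the distance from the TCP to the fingertips, in m); y points along the fingers, x is the direction in which the jaws open and shut, and the axes are right-handed (so a half turn about y gives the same grasp; the last joint's range is limited). The gripper opens to 92 mm and grips with 3 to 60 N. Pads are 20 mm wide; open, the fingers measure 128 mm over their backs; the gripper's body (75 mm by 189 mm) begins 69 mm behind the grasp point.
Start: joints at [1.001, 0.158, 1.597, -0, 1.386, -0.21], TCP at [0.202, 0.538, 0.226] pointing down, gripper open.
Joint ranges: [-2.91, 2.91], [-0.94, 2.29], [0.18, 2.7], [-1.29, 4.43], [0.17, 2.64], [-3, 3]. Speed limits (rad/s): [2.57, 2.57, 3.14, 3.14, 3.14, 3.14].

INTERFACE

Orientations are given as a rotation vector (axis times angle).
In Python, from bench import get_obs, eyes, workorder, bot gives the robot as it stands.
- The arm moves only by the shell command python3 -m crank 'ROWS' [OPENING]. ROWS is JSON, a list of rows, each an object with "offset": the shift along the tool's x, y, z in m, a list of three; "angular": the turn, a rotation vector about the tool's x, y, z in rad, a list of three. A call has exactly 8 rows; each row is the pose to reach, as a shift and turn from the pose commanded when the call began, along the tool's axes at that moment; what a row does not reach only later rows make up. A row lasts 1/10 s, in which the tool goes at most 50 mm and 8.59 degrees, less where a joint would pass 70% of its speed; a pose out of reach is approached as far as the arm can. A call with a gripper value outside its range is refused whole. OPENING is the closure, from -1 (fully open) to 1 (shut), set as the call begins (- or left out, the last holds). The fingers move at their own pace and stop on an object; the grip force is fixed at half the most. Time passes only in rows, so rows that repeat a pose let the fingers close, or fill a call up. It gives the time, the measured TCP pose, the force and the opening at its end, in the units of the state.
- get_obs(): the state, without advancing time (a new reading comes with each control period).
- eyes.camera(name): name is "scene" or "top" or "wrist"; returns the picture (480x640x3 uint8, blue, green, red); there is no depth.
- eyes.get_calibration(name): a dict with "K" (3x3 intrinsics, pixels), "R" (3x3) and "t" (3): a world point X has camera coordinates R X + t; the wrist camera has in their place "hand_eye" (4x4, takes a point from camera to tool coordinates, whose origin is the TCP and whose axes are the tool frame's). Camera axes: x right, y down, z forward; pixel columns grow to the right and rows downward; lengths in m; the calibration is good to about 2 mm. A picture is of the moment at which its call begins: read the wrist's pose just before it. get_calibration takes no time and is no camera call.
- workorder.hand_in(): hands the job in, once; it reports no verdict.
The state is a dict: "t": time; "joint_pos": joint angles; "joint_vel": joint speeds; "joint_efforts": joint torques, N m; "tool_pos": TCP position; "eef_rot": TCP orientation; "contact_force": force on the tool from outside, world axes, zero at the start; "moment": the same for the moment, N m; "finger_gap": finger opening in m.
Only numpy, scipy, OpenCV 4.12 (cv2) and the standard library are available. Lean on these libraries where they do the work, as an engineer would, in place of code of your own. Each camera call takes 0.05 s, during which the arm holds its last target. There are 200 camera calls.

## Working session

There is one attempt and no reset: what is moved stays moved. The work goes in short steps, Python scripts to look and compute and a shell command to move; the robot and the scene stay as the last step left them, time stands still between calls to the robot, and variables do not carry over. Pictures are saved under pics/ and viewed, about 8 in all and at most 12, crops included, and the job is handed in when it is done.

```bash
ls; mkdir -p pics
python3 - <<'E'
from bench import get_obs, eyes, bot
import cv2
print(get_obs(), bot.tips_ahead)
for n in("scene","top"):
    cv2.imwrite(f"pics/{n}0.png",eyes.camera(n)); print(eyes.get_calibration(n))
print(eyes.get_calibration("wrist"))
E
```

```text
pics
{'t': 0.0, 'joint_pos': array([ 1.00089304e+00,  1.59008903e-01,  1.59820447e+00, -1.61998230e-05,
        1.38623760e+00, -2.10136230e-01]), 'joint_vel': array([ 7.16064747e-05, -1.45511061e-03,  5.82909173e-04, -3.47198871e-04,
        1.06821622e-03,  1.06577724e-03]), 'joint_efforts': array([ 1.22670004e-03, -3.85594082e+01, -3.22098184e+01,  7.00168731e-02,
        3.80485633e-02, -1.28786755e-04]), 'tool_pos': array([0.20214152, 0.53764878, 0.22465538]), 'eef_rot': array([-1.35894016, -0.93891814,  0.94174121]), 'contact_force': array([-0.12755968,  0.2031444 ,  0.19778201]), 'moment': array([-0.03433105,  0.0035874 , -0.03635606]), 'finger_gap': 0.09192574360918895} 0.011
{'K': array([[463.16274898,   0.        , 320.78787775],
       [  0.        , 463.16274898, 237.60734704],
       [  0.        ,   0.        ,   1.        ]]), 'R': array([[ 0.54015088, -0.84110602,  0.02788722],
       [-0.32537994, -0.2392869 , -0.91480581],
       [ 0.77612172,  0.48505922, -0.40293006]]), 't': array([-0.62069219,  0.1529286 ,  0.82768082])}
{'K': array([[466.65578532,   0.        , 317.55184337],
       [  0.        , 466.65578532, 235.68268443],
       [  0.        ,   0.        ,   1.        ]]), 'R': array([[ 0.00164495, -0.99999702,  0.00180385],
       [-0.99792508, -0.00175764, -0.06436187],
       [ 0.06436484, -0.00169423, -0.997925  ]]), 't': array([-0.36771719,  0.52808739,  1.1637205 ])}
{'K': array([[404.79694971,   0.        , 321.05157147],
       [  0.        , 404.79694971, 234.55183982],
       [  0.        ,   0.        ,   1.        ]]), 'hand_eye': array([[ 9.99999573e-01,  1.65408489e-04, -9.09504984e-04,
        -1.06811383e-03],
       [ 9.21976437e-04, -2.50001365e-01,  9.68245045e-01,
        -1.58763481e-01],
       [-6.72215381e-05, -9.68245470e-01, -2.50001411e-01,
         7.09950706e-02],
       [ 0.00000000e+00,  0.00000000e+00,  0.00000000e+00,
         1.00000000e+00]])}
```

View pics/top0.png

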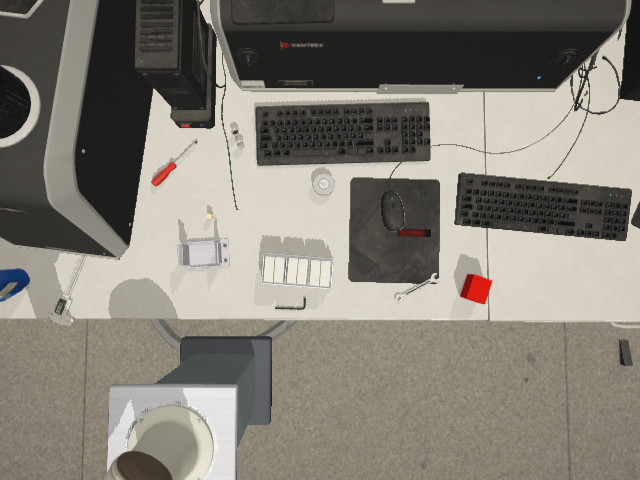

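View pics/scene0.png

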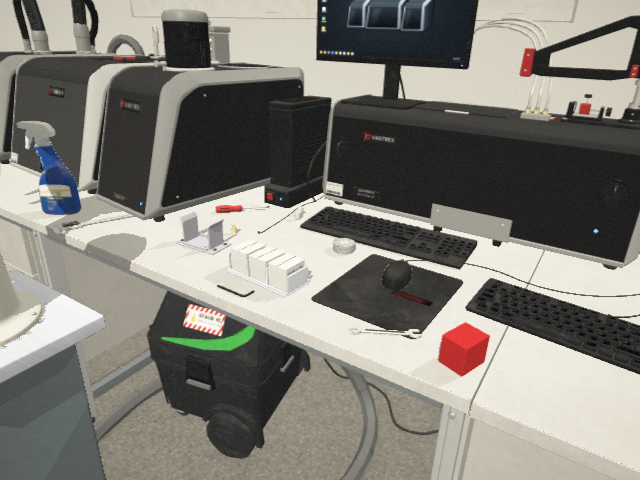

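Tool axes next, and an enlarged crop of the tray and holder. The top view shows the tray at about (297,270), the holder at (204,252), and the open bench at about (270,205), right of the cable.

```bash
cat > h.py <<'E'
import numpy as np, cv2
from bench import get_obs, eyes, bot
from scipy.spatial.transform import Rotation as Ro
def ray(name,px,z,o=None):
    c=eyes.get_calibration(name); d=np.linalg.inv(c["K"])@np.array([px[0],px[1],1.])
    if name=="wrist":
        H=c["hand_eye"]; R=Ro.from_rotvec(o["eef_rot"]).as_matrix()
        p=R@H[:3,3]+o["tool_pos"]; d=R@H[:3,:3]@d
    else: p=-c["R"].T@c["t"]; d=c["R"].T@d
    return p+d*(z-p[2])/d[2]
def proj(o,X):
    c=eyes.get_calibration("wrist");H=c["hand_eye"];R=Ro.from_rotvec(o["eef_rot"]).as_matrix()
    x=H[:3,:3].T@(R.T@(np.array(X)-o["tool_pos"])-H[:3,3]); u=c["K"]@x; return u[:2]/u[2]
E
python3 - <<'E'
from h import *
o=get_obs(); print(Ro.from_rotvec(o["eef_rot"]).as_matrix().round(3))
im=cv2.imread("pics/top0.png")[180:320,170:370]
cv2.imwrite("pics/top0c.png",cv2.resize(im,None,fx=4,fy=4,interpolation=cv2.INTER_CUBIC))
E
```

```text
[[ 0.352 -0.001 -0.936]
 [ 0.936 -0.001  0.352]
 [-0.002 -1.     0.   ]]
```

View pics/top0c.png

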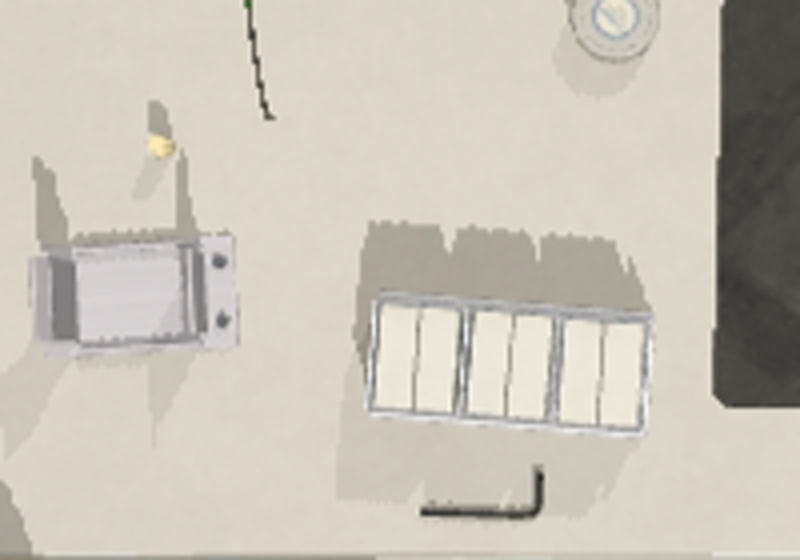

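Run:
```python
from h import *
f=lambda x,y,z: ray("top",(170+x/4,180+y/4),z)[:2]
TL,BL,TR,BR=[f(*p,.058) for p in((382,305),(374,410),(648,318),(640,430))]
tr=(TL+BL+TR+BR)/4; a=((TL+BL)-(TR+BR)); print("tray",tr,np.linalg.norm(a)/2,"yaw",-np.arctan2(a[0],a[1]))
for p in((372,295),(653,313),(645,435),(366,415)): print(f(*p,.027))
a,b=f(235,235,.004),f(238,348,.004); d=(a-b)/np.linalg.norm(a-b); n=np.array([-d[1],d[0]])
print("holder",a,b,np.linalg.norm(a-b),(a+b)/2+.062*n,"yaw",np.arctan2(d[1],d[0]))
for n,p in dict(tin=(615,22),brass=(161,146),hex=(480,505),cable=(270,118)).items(): print(n,f(*p,0))
o=get_obs();print(o["contact_force"])
```

```text
tray [ 0.43895308 -0.31873695] 0.16201332258514292 yaw -0.06009685015338982
[ 0.48252597 -0.23031055]
[ 0.47156676 -0.406179  ]
[ 0.39563019 -0.40115513]
[ 0.4077598  -0.22725708]
holder [ 0.52131225 -0.1397331 ] [ 0.44922659 -0.14264442] 0.0721444290621079 [ 0.48276746 -0.07923926] yaw 0.04036505575550075
tin [ 0.65990939 -0.3826622 ]
brass [ 0.5788221  -0.09058009]
hex [ 0.34987709 -0.29707597]
cable [ 0.59707272 -0.16046749]
[ 1.69365929 -0.15381579 -0.50745578]
```

```bash
cat >> h.py <<'E'
def go(x,y,z,yaw):
    o=get_obs(); R=Ro.from_rotvec(o["eef_rot"]).as_matrix(); c,s=np.cos(yaw),np.sin(yaw)
    T=np.array([[c,0,-s],[s,0,c],[0,-1,0]])
    print("t",o["t"],"at",o["tool_pos"].round(4),"yaw",np.arctan2(R[1,0],R[0,0]).round(3),"F",o["contact_force"].round(2),"gap",round(o["finger_gap"],4))
    print("offset",(R.T@(np.array([x,y,z])-o["tool_pos"])).round(4),"angular",Ro.from_matrix(R.T@T).as_rotvec().round(3))
E
python3 -c "
from h import *
go(.44,-.32,.22,-.06)"
```

```text
t 0.1 at [0.2022 0.5377 0.2247] yaw 1.211 F [ 1.69 -0.15 -0.51] gap 0.092
offset [-0.719   0.0057 -0.5246] angular [ 1.000e-03  1.271e+00 -2.000e-03]
```

```bash
python3 -m crank '[{"offset":[-0.719,0.005,-0.5246],"angular":[0,1.271,0]},{"offset":[-0.719,0.005,-0.5246],"angular":[0,1.271,0]},{"offset":[-0.719,0.005,-0.5246],"angular":[0,1.271,0]},{"offset":[-0.719,0.005,-0.5246],"angular":[0,1.271,0]},{"offset":[-0.719,0.005,-0.5246],"angular":[0,1.271,0]},{"offset":[-0.719,0.005,-0.5246],"angular":[0,1.271,0]},{"offset":[-0.719,0.005,-0.5246],"angular":[0,1.271,0]},{"offset":[-0.719,0.005,-0.5246],"angular":[0,1.271,0]}]' -1; python3 -c "
from h import *
go(.44,-.32,.22,-.06)"
```

```text
t: 0.9
tool_pos: [0.3091, 0.151, 0.2231]
eef_rot: [-1.571, -0.005, 0.004]
contact_force: [0.9, 0.2, -0.0]
finger_gap: 0.0922
t 0.9 at [0.3091 0.151  0.2231] yaw 0.006 F [ 0.91  0.18 -0.03] gap 0.0922
offset [ 0.1282  0.0032 -0.4717] angular [-0.     0.066  0.   ]
```

```bash
python3 -m crank '[{"offset":[0.128,0.003,-0.4717],"angular":[0,0.066,0]},{"offset":[0.128,0.003,-0.4717],"angular":[0,0.066,0]},{"offset":[0.128,0.003,-0.4717],"angular":[0,0.066,0]},{"offset":[0.128,0.003,-0.4717],"angular":[0,0.066,0]},{"offset":[0.128,0.003,-0.4717],"angular":[0,0.066,0]},{"offset":[0.128,0.003,-0.4717],"angular":[0,0.066,0]},{"offset":[0.128,0.003,-0.4717],"angular":[0,0.066,0]},{"offset":[0.128,0.003,-0.4717],"angular":[0,0.066,0]}]'; python3 -c "
from h import *
go(.44,-.32,.22,-.06)"
```

```text
t: 1.7
tool_pos: [0.4183, -0.2342, 0.2204]
eef_rot: [-1.57, 0.044, -0.044]
contact_force: [0.9, 0.7, 0.5]
finger_gap: 0.0921
t 1.7 at [ 0.4183 -0.2342  0.2204] yaw -0.056 F [0.88 0.7  0.5 ] gap 0.0921
offset [ 0.0265  0.0004 -0.0844] angular [-0.001  0.004 -0.   ]
```

```bash
python3 -m crank '[{"offset":[0.027,0,-0.045],"angular":[0,0.004,0]},{"offset":[0.027,0,-0.084],"angular":[0,0.004,0]},{"offset":[0.027,0,-0.084],"angular":[0,0.004,0]},{"offset":[0.027,0,-0.084],"angular":[0,0.004,0]},{"offset":[0.027,0,-0.084],"angular":[0,0.004,0]},{"offset":[0.027,0,-0.084],"angular":[0,0.004,0]},{"offset":[0.027,0,-0.084],"angular":[0,0.004,0]},{"offset":[0.027,0,-0.084],"angular":[0,0.004,0]}]'; python3 -c "
from h import *
import pickle
o=get_obs();pickle.dump(o,open('o1.pkl','wb'));cv2.imwrite('pics/w1.png',eyes.camera('wrist'))
go(.44,-.32,.22,-.06)"
```

```text
t: 2.5
tool_pos: [0.4408, -0.3168, 0.2211]
eef_rot: [-1.571, 0.045, -0.046]
contact_force: [0.1, -0.7, 0.4]
finger_gap: 0.0917
t 2.55 at [ 0.4408 -0.317   0.2211] yaw -0.058 F [-0.4  -0.09 -0.08] gap 0.0919
offset [-0.0006  0.0011 -0.0031] angular [0.    0.002 0.   ]
```

View pics/w1.png

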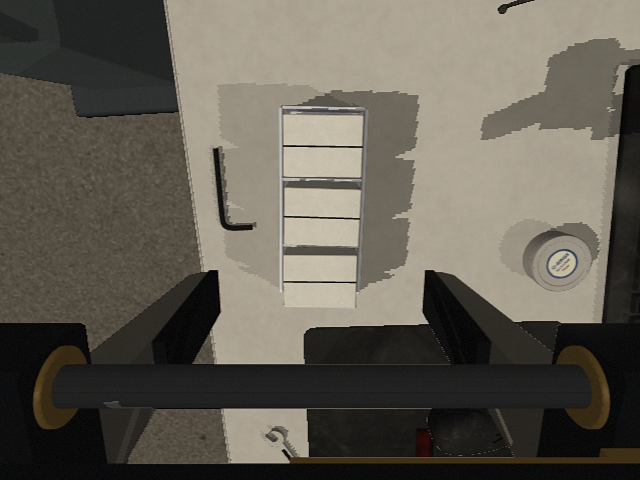

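Run:
```python
from h import *
import pickle
o=pickle.load(open('o1.pkl','rb'))
for p in((283,113),(364,113),(283,178),(362,178),(284,188),(361,188),(284,246),(359,246),(284,256),(358,256),(284,307),(356,307),(283,146),(363,146),(284,216),(360,216),(284,282),(356,282)): print(p,ray("wrist",p,.058,o)[:2].round(4))
print("tray edge .01",[ray("wrist",p,.01,o)[:2].round(4) for p in((280,106),(367,108),(281,290),(363,290))])
print(proj(o,(.439,-.319,.058)))
```

```text
(283, 113) [ 0.4153 -0.2337]
(364, 113) [ 0.477  -0.2372]
(283, 178) [ 0.4113 -0.2829]
(362, 178) [ 0.4738 -0.2865]
(284, 188) [ 0.4115 -0.2909]
(361, 188) [ 0.4728 -0.2944]
(284, 246) [ 0.4076 -0.3389]
(359, 246) [ 0.4695 -0.3425]
(284, 256) [ 0.4068 -0.3475]
(358, 256) [ 0.4684 -0.3511]
(284, 307) [ 0.4031 -0.3935]
(356, 307) [ 0.4651 -0.397 ]
(283, 146) [ 0.4133 -0.2582]
(363, 146) [ 0.4754 -0.2618]
(284, 216) [ 0.4096 -0.3136]
(360, 216) [ 0.4712 -0.3172]
(284, 282) [ 0.405  -0.3706]
(356, 282) [ 0.4659 -0.3741]
tray edge .01 [array([ 0.409 , -0.2256]), array([ 0.4847, -0.2317]), array([ 0.3956, -0.3971]), array([ 0.4757, -0.4017])]
[320.52255205 220.41293852]
```

```bash
python3 -c "
from h import *
go(.4404,-.3158,.028,-.068)"
```

```text
t 2.55 at [ 0.4408 -0.317   0.2211] yaw -0.058 F [-0.4  -0.09 -0.08] gap 0.0919
offset [-0.0005  0.1931  0.0012] angular [0.   0.01 0.  ]
```

```bash
python3 -m crank '[{"offset":[-0.0005,0.05,0],"angular":[0,0.01,0]},{"offset":[-0.0005,0.1,0.001],"angular":[0,0.01,0]},{"offset":[-0.0005,0.14,0.001],"angular":[0,0.01,0]},{"offset":[-0.0005,0.165,0.001],"angular":[0,0.01,0]},{"offset":[-0.0005,0.18,0.001],"angular":[0,0.01,0]},{"offset":[-0.0005,0.193,0.001],"angular":[0,0.01,0]},{"offset":[-0.0005,0.193,0.001],"angular":[0,0.01,0]},{"offset":[-0.0005,0.193,0.001],"angular":[0,0.01,0]}]'
python3 -m crank '[{"offset":[0,0,0],"angular":[0,0,0]},{"offset":[0,0,0],"angular":[0,0,0]},{"offset":[0,0,0],"angular":[0,0,0]},{"offset":[0,0,0],"angular":[0,0,0]},{"offset":[0,0,0],"angular":[0,0,0]},{"offset":[0,0,0],"angular":[0,0,0]},{"offset":[0,0,0],"angular":[0,0,0]},{"offset":[0,0,0],"angular":[0,0,0]}]' 1
```

```text
t: 3.35
tool_pos: [0.441, -0.3172, 0.029]
eef_rot: [-1.572, 0.053, -0.055]
contact_force: [0.7, -0.6, 0.2]
finger_gap: 0.0917
t: 4.15
tool_pos: [0.4406, -0.3168, 0.0284]
eef_rot: [-1.571, 0.054, -0.055]
contact_force: [0.6, 0.5, 5.6]
finger_gap: 0.062
```

```bash
python3 -m crank '[{"offset":[0,-0.008,0],"angular":[0,0,0]},{"offset":[0,-0.016,0],"angular":[0,0,0]},{"offset":[0,-0.02,0],"angular":[0,0,0]},{"offset":[0,-0.02,0],"angular":[0,0,0]},{"offset":[0,-0.02,0],"angular":[0,0,0]},{"offset":[0,-0.02,0],"angular":[0,0,0]},{"offset":[0,-0.02,0],"angular":[0,0,0]},{"offset":[0,-0.02,0],"angular":[0,0,0]}]'; python3 -c "
from h import *
go(.4404,-.3158,.028,-.068);print(get_obs()['moment'])"
```

```text
t: 4.95
tool_pos: [0.4401, -0.3163, 0.0477]
eef_rot: [-1.57, 0.054, -0.054]
contact_force: [-0.5, -0.8, -4.7]
finger_gap: 0.0623
t 4.95 at [ 0.4401 -0.3163  0.0477] yaw -0.069 F [-0.48 -0.83 -4.67] gap 0.0623
offset [0.0002 0.0197 0.0006] angular [-0.    -0.001 -0.   ]
[-0.05559874  0.06041253  0.03741085]
```

Force -4.7 N: this looks like the full one; lift on and read it again.

```bash
python3 -m crank '[{"offset":[0,-0.03,0],"angular":[0,0,0]},{"offset":[0,-0.06,0],"angular":[0,0,0]},{"offset":[0,-0.09,0],"angular":[0,0,0]},{"offset":[0,-0.09,0],"angular":[0,0,0]},{"offset":[0,-0.09,0],"angular":[0,0,0]},{"offset":[0,-0.09,0],"angular":[0,0,0]},{"offset":[0,-0.09,0],"angular":[0,0,0]},{"offset":[0,-0.09,0],"angular":[0,0,0]}]'; python3 -c "
from h import *
go(.58,-.26,.13,-1.55)"
```

```text
t: 5.75
tool_pos: [0.4396, -0.3158, 0.1363]
eef_rot: [-1.568, 0.056, -0.053]
contact_force: [1.1, -0.1, -4.1]
finger_gap: 0.0621
t 5.75 at [ 0.4396 -0.3158  0.1363] yaw -0.069 F [ 1.08 -0.06 -4.09] gap 0.0621
offset [0.1363 0.0061 0.0653] angular [-0.     1.481 -0.003]
```

Confirmed at about 4.1 to 4.7 N. Carry it to the open bench, turning about 85° on the way.

```bash
python3 -m crank '[{"offset":[0.02,0,0.01],"angular":[0,0.14,0]},{"offset":[0.04,0,0.02],"angular":[0,0.28,0]},{"offset":[0.06,0,0.03],"angular":[0,0.42,0]},{"offset":[0.08,0,0.04],"angular":[0,0.56,0]},{"offset":[0.1,0,0.05],"angular":[0,0.7,0]},{"offset":[0.12,0,0.06],"angular":[0,0.84,0]},{"offset":[0.1363,0,0.0653],"angular":[0,0.98,0]},{"offset":[0.1363,0,0.0653],"angular":[0,1.12,0]}]'; python3 -c "
from h import *
go(.58,-.26,.06,-1.55)"
```

```text
t: 6.55
tool_pos: [0.5822, -0.2596, 0.1369]
eef_rot: [-1.364, 0.927, -0.926]
contact_force: [-0.5, -0.5, -3.7]
finger_gap: 0.0618
t 6.55 at [ 0.5822 -0.2596  0.1369] yaw -1.193 F [-0.46 -0.51 -3.66] gap 0.0618
offset [-0.0004  0.0769 -0.0022] angular [-0.     0.357 -0.001]
```

```bash
python3 -m crank '[{"offset":[0,0.03,-0.002],"angular":[0,0.13,0]},{"offset":[0,0.055,-0.002],"angular":[0,0.26,0]},{"offset":[0,0.075,-0.002],"angular":[0,0.357,0]},{"offset":[0,0.09,-0.002],"angular":[0,0.357,0]},{"offset":[0,0.1,-0.002],"angular":[0,0.357,0]},{"offset":[0,0.107,-0.002],"angular":[0,0.357,0]},{"offset":[0,0.107,-0.002],"angular":[0,0.357,0]},{"offset":[0,0.107,-0.002],"angular":[0,0.357,0]}]'; python3 -c "
from h import *
go(.58,-.26,.0235,-1.55)"
```

```text
t: 7.35
tool_pos: [0.5795, -0.2619, 0.0317]
eef_rot: [-1.221, 1.189, -1.192]
contact_force: [1.0, -0.6, -3.9]
finger_gap: 0.0616
t 7.35 at [ 0.5795 -0.2619  0.0317] yaw -1.545 F [ 0.96 -0.58 -3.88] gap 0.0616
offset [-0.0019  0.0082  0.0006] angular [-0.001  0.005  0.001]
```

```bash
python3 -m crank '[{"offset":[0,0.002,0],"angular":[0,0,0]},{"offset":[0,0.004,0],"angular":[0,0,0]},{"offset":[0,0.006,0],"angular":[0,0,0]},{"offset":[0,0.007,0],"angular":[0,0,0]},{"offset":[0,0.008,0],"angular":[0,0,0]},{"offset":[0,0.008,0],"angular":[0,0,0]},{"offset":[0,0.008,0],"angular":[0,0,0]},{"offset":[0,0.008,0],"angular":[0,0,0]}]'
```

```text
t: 8.15
tool_pos: [0.5791, -0.2615, 0.0244]
eef_rot: [-1.221, 1.191, -1.191]
contact_force: [-3.9, 3.2, 6.0]
finger_gap: 0.0621
```

```bash
python3 -m crank '[{"offset":[0,0,0],"angular":[0,0,0]},{"offset":[0,0,0],"angular":[0,0,0]},{"offset":[0,0,0],"angular":[0,0,0]},{"offset":[0,0,0],"angular":[0,0,0]},{"offset":[0,0,0],"angular":[0,0,0]},{"offset":[0,0,0],"angular":[0,0,0]},{"offset":[0,0,0],"angular":[0,0,0]},{"offset":[0,0,0],"angular":[0,0,0]}]' -1
python3 -m crank '[{"offset":[0,-0.03,0],"angular":[0,0,0]},{"offset":[0,-0.07,0],"angular":[0,0,0]},{"offset":[0,-0.12,0],"angular":[0,0,0]},{"offset":[0,-0.165,0],"angular":[0,-0.14,0]},{"offset":[0,-0.165,0],"angular":[0,-0.28,0]},{"offset":[0,-0.165,0],"angular":[0,-0.42,0]},{"offset":[0,-0.165,0],"angular":[0,-0.56,0]},{"offset":[0,-0.165,0],"angular":[0,-0.7,0]}]'; python3 -c "
from h import *
go(.58,-.26,.19,0.03)"
```

```text
t: 8.95
tool_pos: [0.5789, -0.2615, 0.0229]
eef_rot: [-1.221, 1.191, -1.191]
contact_force: [-1.2, 0.6, 0.1]
finger_gap: 0.0919
t: 9.75
tool_pos: [0.5788, -0.2614, 0.188]
eef_rot: [-1.469, 0.656, -0.656]
contact_force: [0.3, -0.2, -0.6]
finger_gap: 0.0925
t 9.75 at [ 0.5788 -0.2614  0.188 ] yaw -0.84 F [ 0.29 -0.18 -0.62] gap 0.0925
offset [-0.0003 -0.002   0.0018] angular [ 0.   -0.87  0.  ]
```

```bash
python3 -m crank '[{"offset":[0,0,0],"angular":[0,-0.14,0]},{"offset":[0,0,0],"angular":[0,-0.28,0]},{"offset":[0,0,0],"angular":[0,-0.42,0]},{"offset":[0,0,0],"angular":[0,-0.56,0]},{"offset":[0,0,0],"angular":[0,-0.7,0]},{"offset":[0,0,0],"angular":[0,-0.84,0]},{"offset":[0,0,0],"angular":[0,-0.866,0]},{"offset":[0,0,0],"angular":[0,-0.866,0]}]'; python3 -c "
from h import *
import pickle
o=get_obs();pickle.dump(o,open('o2.pkl','wb'));cv2.imwrite('pics/w2.png',eyes.camera('wrist'))
go(.58,-.26,.19,0.03); print(proj(o,(.579,-.2615,.054)))"
```

```text
t: 10.55
tool_pos: [0.5788, -0.2614, 0.1879]
eef_rot: [-1.571, -0.014, 0.014]
contact_force: [0.0, -0.5, -1.2]
finger_gap: 0.0919
t 10.6 at [ 0.5788 -0.2615  0.1879] yaw 0.017 F [ 0.37 -0.54  0.26] gap 0.0917
offset [ 0.0012 -0.0021  0.0014] angular [-0.    -0.013 -0.   ]
[323.08772505 226.28576628]
```

View pics/w2.png

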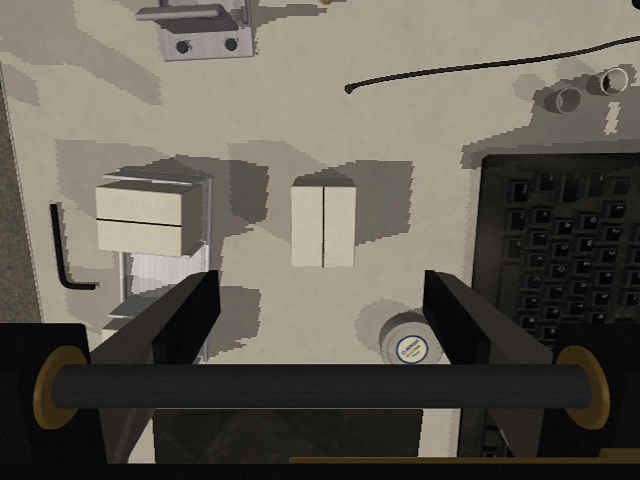

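The carton stands upright, its top centred at about (323,226) as predicted, with its long sides facing the jaws. Descend and grip.

```bash
python3 -m crank '[{"offset":[0,0.045,0],"angular":[0,0,0]},{"offset":[0,0.09,0],"angular":[0,0,0]},{"offset":[0,0.125,0],"angular":[0,-0.005,0]},{"offset":[0,0.145,0],"angular":[0,-0.005,0]},{"offset":[0,0.155,0],"angular":[0,-0.005,0]},{"offset":[0,0.162,0],"angular":[0,-0.005,0]},{"offset":[0,0.162,0],"angular":[0,-0.005,0]},{"offset":[0,0.162,0],"angular":[0,-0.005,0]}]'
python3 -m crank '[{"offset":[0,0,0],"angular":[0,0,0]},{"offset":[0,0,0],"angular":[0,0,0]},{"offset":[0,0,0],"angular":[0,0,0]},{"offset":[0,0,0],"angular":[0,0,0]},{"offset":[0,0,0],"angular":[0,0,0]},{"offset":[0,0,0],"angular":[0,0,0]},{"offset":[0,0,0],"angular":[0,0,0]},{"offset":[0,0,0],"angular":[0,0,0]}]' 1
python3 -m crank '[{"offset":[0,-0.02,0],"angular":[0,0,0]},{"offset":[0,-0.06,0],"angular":[0,0,0]},{"offset":[0,-0.1,0],"angular":[0,0,0]},{"offset":[0,-0.13,0],"angular":[0,0,0]},{"offset":[0,-0.15,0],"angular":[0,0,0]},{"offset":[0,-0.15,0],"angular":[0,0,0]},{"offset":[0,-0.15,0],"angular":[0,0,0]},{"offset":[0,-0.15,0],"angular":[0,0,0]}]';  python3 -c "
from h import *
go(.483,-.15,.175,0.04)"
```

```text
t: 11.4
tool_pos: [0.5798, -0.2621, 0.0274]
eef_rot: [-1.572, -0.021, 0.018]
contact_force: [0.0, -0.3, 0.2]
finger_gap: 0.0919
t: 12.2
tool_pos: [0.5791, -0.2615, 0.026]
eef_rot: [-1.571, -0.02, 0.019]
contact_force: [1.3, 0.9, 0.0]
finger_gap: 0.0474
t: 13.0
tool_pos: [0.5775, -0.2606, 0.173]
eef_rot: [-1.568, -0.016, 0.023]
contact_force: [-0.4, 0.0, -5.2]
finger_gap: 0.0481
t 13.0 at [ 0.5775 -0.2606  0.173 ] yaw 0.025 F [-0.43  0.   -5.24] gap 0.0481
offset [-0.0917 -0.0013  0.1129] angular [-0.003 -0.015 -0.004]
```

```bash
python3 -m crank '[{"offset":[-0.03,0,0.03],"angular":[0,-0.01,0]},{"offset":[-0.06,0,0.06],"angular":[0,-0.015,0]},{"offset":[-0.085,0,0.08],"angular":[0,-0.015,0]},{"offset":[-0.092,0,0.095],"angular":[0,-0.015,0]},{"offset":[-0.092,0,0.1],"angular":[0,-0.015,0]},{"offset":[-0.092,0,0.1],"angular":[0,-0.015,0]},{"offset":[-0.092,0,0.1],"angular":[0,-0.015,0]},{"offset":[-0.092,0,0.1],"angular":[0,-0.015,0]}]';  python3 -c "
from h import *
import pickle
o=get_obs();pickle.dump(o,open('o3.pkl','wb'));im=eyes.camera('wrist');cv2.imwrite('pics/w3.png',im)
go(.483,-.0795,.175,0.04)"
```

```text
t: 13.8
tool_pos: [0.4848, -0.1645, 0.1757]
eef_rot: [-1.571, -0.031, 0.031]
contact_force: [0.6, 0.2, -3.7]
finger_gap: 0.0478
t 13.85 at [ 0.4848 -0.1645  0.1758] yaw 0.04 F [ 0.06  0.15 -4.5 ] gap 0.0477
offset [0.0016 0.0008 0.085 ] angular [ 0. -0. -0.]
```

View pics/w3.png

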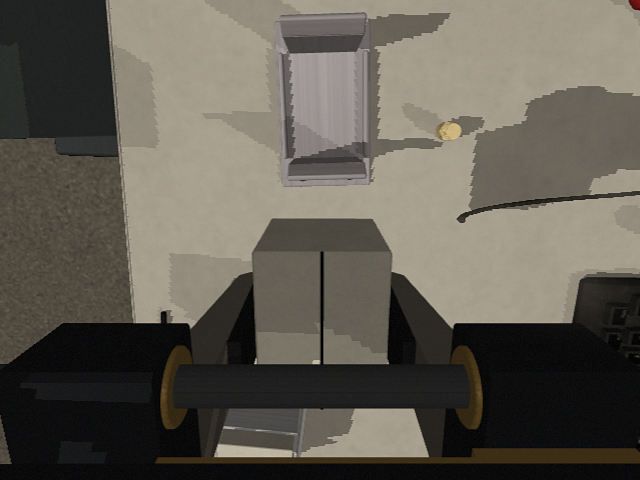

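Run:
```python
from h import *
import pickle
o=pickle.load(open('o3.pkl','rb'))
a,b=[ray("wrist",p,.004,o)[:2] for p in((282,185),(369,184))]
d=(b-a)/np.linalg.norm(b-a); print(a,b,np.linalg.norm(a-b),"yaw",np.arctan2(d[1],d[0]),"c",(a+b)/2+.062*np.array([-d[1],d[0]]))
# lips tops inner/outer at .010; floor ends at .004
for p in((279,60),(279,150),(371,60),(371,150)):print(p,ray("wrist",p,.010,o)[:2])
for p in((289,52),(289,158),(361,52),(364,158),(325,52),(325,158)):print("fl",p,ray("wrist",p,.004,o)[:2])
for p in((279,15),(370,14),(285,165),(366,165)):print("top",p,ray("wrist",p,.07,o)[:2])
im=cv2.imread("pics/w3.png")[0:200,240:400];cv2.imwrite("pics/w3c.png",cv2.resize(im,None,fx=4,fy=3.9,interpolation=cv2.INTER_CUBIC)[:600])
```

```text
[ 0.45049581 -0.14026026] [ 0.52150333 -0.13662373] 0.07110057064922291 yaw 0.05116850948867206 c [ 0.48282851 -0.07652314]
(279, 60) [ 0.44739749 -0.04627981]
(279, 150) [ 0.44827621 -0.11199193]
(371, 60) [ 0.51585928 -0.04358822]
(371, 150) [ 0.52048846 -0.10913409]
fl (289, 52) [ 0.45424556 -0.03946829]
fl (289, 158) [ 0.45578932 -0.11829374]
fl (361, 52) [ 0.50856434 -0.03733392]
fl (364, 158) [ 0.5160394  -0.11590783]
fl (325, 52) [ 0.48140782 -0.038401  ]
fl (325, 158) [ 0.48471288 -0.11714837]
top (279, 15) [ 0.45329602 -0.03054279]
top (370, 14) [ 0.50705727 -0.02789979]
top (285, 165) [ 0.45834529 -0.11819921]
top (366, 165) [ 0.51064417 -0.11612704]
```

View pics/w3c.png

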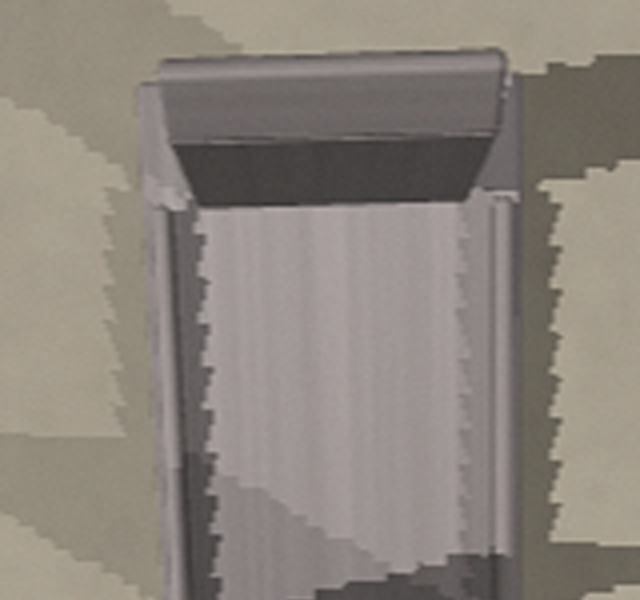

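Near base corners at (282,185) and (369,184), and the far end of the floor at about row 52, put the holder centre at (0.483, -0.078) with yaw 0.04. Go over it and down.

```bash
python3 -m crank '[{"offset":[0,0,0.03],"angular":[0,0,0]},{"offset":[0.001,0,0.06],"angular":[0,0,0]},{"offset":[0.002,0,0.08],"angular":[0,0,0]},{"offset":[0.002,0,0.0865],"angular":[0,0,0]},{"offset":[0.002,0,0.0865],"angular":[0,0,0]},{"offset":[0.002,0.02,0.0865],"angular":[0,0,0]},{"offset":[0.002,0.04,0.0865],"angular":[0,0,0]},{"offset":[0.002,0.04,0.0865],"angular":[0,0,0]}]';  python3 -c "
from h import *
go(.483,-.078,.033,0.04)"
```

```text
t: 14.65
tool_pos: [0.481, -0.0777, 0.1332]
eef_rot: [-1.569, -0.026, 0.035]
contact_force: [-0.8, 0.5, -4.9]
finger_gap: 0.0476
t 14.65 at [ 0.481  -0.0777  0.1332] yaw 0.039 F [-0.83  0.47 -4.93] gap 0.0476
offset [ 0.0025  0.1002 -0.0006] angular [-0.002 -0.001 -0.005]
```

```bash
python3 -m crank '[{"offset":[0,0.02,0],"angular":[0,0,0]},{"offset":[0,0.04,0],"angular":[0,0,0]},{"offset":[0,0.06,0],"angular":[0,0,0]},{"offset":[0,0.08,0],"angular":[0,0,0]},{"offset":[0,0.092,0],"angular":[0,0,0]},{"offset":[0,0.098,0],"angular":[0,0,0]},{"offset":[0,0.1,0],"angular":[0,0,0]},{"offset":[0,0.1,0],"angular":[0,0,0]}]';  python3 -c "
from h import *
go(.483,-.078,.029,0.04)"
```

```text
t: 15.45
tool_pos: [0.4836, -0.0777, 0.0366]
eef_rot: [-1.571, -0.032, 0.031]
contact_force: [-1.0, 0.8, -3.6]
finger_gap: 0.048
t 15.45 at [ 0.4836 -0.0777  0.0366] yaw 0.04 F [-0.99  0.78 -3.61] gap 0.048
offset [-0.0006  0.0076 -0.0003] angular [ 0.001 -0.     0.001]
```

```bash
python3 -m crank '[{"offset":[0,0.002,0],"angular":[0,0,0]},{"offset":[0,0.004,0],"angular":[0,0,0]},{"offset":[0,0.006,0],"angular":[0,0,0]},{"offset":[0,0.007,0],"angular":[0,0,0]},{"offset":[0,0.007,0],"angular":[0,0,0]},{"offset":[0,0.007,0],"angular":[0,0,0]},{"offset":[0,0.007,0],"angular":[0,0,0]},{"offset":[0,0.007,0],"angular":[0,0,0]}]';  python3 -c "
from h import *
go(.483,-.078,.029,0.04)"
```

```text
t: 16.25
tool_pos: [0.4833, -0.0774, 0.0299]
eef_rot: [-1.571, -0.032, 0.031]
contact_force: [-2.9, 1.1, 5.6]
finger_gap: 0.0474
t 16.25 at [ 0.4833 -0.0774  0.0299] yaw 0.04 F [-2.9   1.07  5.6 ] gap 0.0474
offset [-0.0003  0.0009 -0.0006] angular [0. 0. 0.]
```

```bash
python3 -m crank '[{"offset":[0,0,0],"angular":[0,0,0]},{"offset":[0,0,0],"angular":[0,0,0]},{"offset":[0,0,0],"angular":[0,0,0]},{"offset":[0,0,0],"angular":[0,0,0]},{"offset":[0,0,0],"angular":[0,0,0]},{"offset":[0,0,0],"angular":[0,0,0]},{"offset":[0,0,0],"angular":[0,0,0]},{"offset":[0,0,0],"angular":[0,0,0]}]' -1
python3 -m crank '[{"offset":[0,-0.03,0],"angular":[0,0,0]},{"offset":[0,-0.07,0],"angular":[0,0,0]},{"offset":[0,-0.12,0],"angular":[0,0,0]},{"offset":[0,-0.17,0],"angular":[0,0,0]},{"offset":[0,-0.19,0],"angular":[0,0,0]},{"offset":[0,-0.19,0],"angular":[0,0,0]},{"offset":[0,-0.19,0],"angular":[0,0,0]},{"offset":[0,-0.19,0],"angular":[0,0,0]}]'
python3 -c "
from h import *
import pickle
o=get_obs();pickle.dump(o,open('o4.pkl','wb'));w=eyes.camera('wrist');s=eyes.camera('scene')
s=cv2.resize(s[190:320,150:330],None,fx=2.6,fy=2.6,interpolation=cv2.INTER_CUBIC)
w=cv2.resize(w[60:360,200:440],None,fx=338/300,fy=338/300)
cv2.imwrite('pics/c4.png',np.hstack([w,s]));print(w.shape,s.shape)
go(.483,-.078,.029,0.04)"
```

```text
t: 17.05
tool_pos: [0.4829, -0.0773, 0.0288]
eef_rot: [-1.571, -0.031, 0.031]
contact_force: [0.1, -0.1, -0.3]
finger_gap: 0.0917
t: 17.85
tool_pos: [0.4817, -0.0768, 0.2166]
eef_rot: [-1.569, -0.028, 0.034]
contact_force: [0.7, -0.3, -0.9]
finger_gap: 0.0917
(338, 270, 3) (338, 468, 3)
t 17.95 at [ 0.4818 -0.0768  0.2167] yaw 0.04 F [-0.07 -0.08  0.01] gap 0.0917
offset [ 0.0018  0.1877 -0.0015] angular [-0.002 -0.    -0.004]
```

View pics/c4.png

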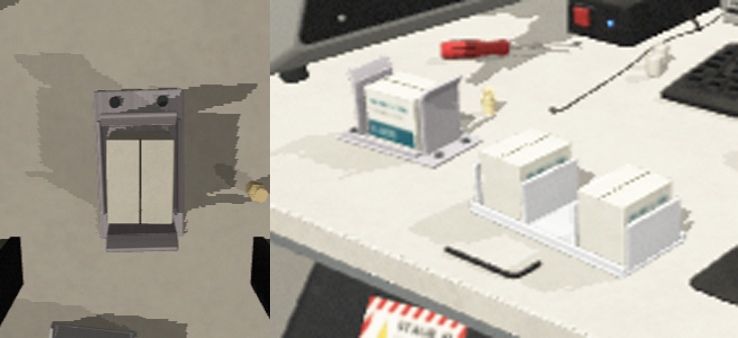

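The carton stands flat between the cheeks. In the left crop its top spans about (107–173, 140–224). Both empties still stand in their bays. Check the offset, then hand in.

```bash
python3 -c "
from h import *
import pickle
from bench import workorder
o=pickle.load(open('o4.pkl','rb'))
c=ray('wrist',(200+140/1.1267,60+182/1.1267),.058,o)[:2]; print(c, c-np.array([.483,-.078]))
if abs(c-np.array([.483,-.078])).max()<.007: print(workorder.hand_in())"
```

```text
[ 0.48234838 -0.07849405] [-0.00065162 -0.00049405]
the job is handed in; nothing more can be done
None
```

The job is handed in at about 18 s of the 61 s allowed. The full carton is in the holder and both empties stand in the tray.

- **Finding it:** I lifted the middle carton by its ends. It read about 4 to 5 N on every lift, so it was the full one (empties weigh about 0.7 N). I did not weigh or touch the other two.
- **Moving it:** I set it on the open bench at about (0.58, -0.26) and let go. Then I took it again by its long sides and lowered it between the cheeks onto the holder's floor.
- **Last checks:** The final pictures show it upright and within about 1 mm of the holder centre I measured. The empties stand in the outer bays, and the hex key, brass union and screwdriver look undisturbed. I did not look at the O-ring tin again after taking the carton from the bench. The gripper is open and clear.
- **Small disagreements:** My two estimates of the holder and tray positions differed by 2 to 3 mm, well inside the tolerance. No check failed.

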